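# Load the kitchen scale ring by ring to the set weight

### The arm

A 6-joint arm with a two-finger parallel gripper is mounted at the origin on a cart in front of the work surface, level with it; the furniture and walls round the work are solid. World frame = base frame: x ahead of the robot, y to its left, z up, the work surface at z = 0. Lengths are in mm, angles in rad, forces in N, time in s.
With the tool pointing down it reaches from about 250 to 775 mm from the base axis. Payload 8.9 kg.
Tool frame: the origin (TCP) lies at the very end of the fingers, on their centre line; the grasp point (between the pads) lies 19 mm behind it (r.pinch_z is the distance from the TCP to the grasp point, in mm); z points along the fingers, y is the line along which they close (so a half turn about z gives the same grasp; the last joint's range is limited). The gripper opens to 85 mm and grips with 20 to 120 N. Pads are 22 mm wide; open, the fingers measure 114 mm over their backs; the gripper's body (76 mm by 85 mm) begins 54 mm behind the grasp point. The pads swing forward as they close: fully open they stand 13 mm farther back than shut.
Start: joints at [1.078, 0.291, -0.153, 1.127, 0, 1.431], TCP at [181.888, 492.484, 231.305] pointing down, gripper open.
Joint ranges: [-2.52, 2.52], [-0.91, 1.74], [-1.3, 1.37], [-1.96, 2.02], [-1.52, 1.47], [-3.14, 3.14]. Speed limits (rad/s): [2.22, 2.22, 2.79, 3.14, 3.14, 3.14].

### API

Orientations are given as [roll, pitch, yaw] about the fixed x, y, z axes, in that order (R = Rz(yaw) Ry(pitch) Rx(roll)).
In Python, from station import r gives the robot as it stands. The module is installed in compiled form; this text tells all that it offers.
- The arm moves only by the tool drive_tool, never from a script. Its argument "commands" is a list of rows, each a list of 7 numbers: the closure, from 0 (fully open) to 1 (shut), then the shift along the tool's x, y, z in cm, then the turn, a rotation vector about the tool's x, y, z in rad. A call has 1 to 5 rows; each row is the pose to reach, as a shift and turn from the pose commanded when the call began, along the tool's axes at that moment; what a row does not reach only later rows make up. A row lasts 1/8 s, in which the tool goes at most 62.5 mm and 10.7 degrees, less where a joint would pass 70% of its speed; a pose out of reach is approached as far as the arm can. A call with a gripper value outside its range is refused whole. The fingers move at their own pace and stop on an object; "force" is the grip in N (left out, the last holds). Time passes only in rows, so rows that repeat a pose let the fingers close. It gives the time, the measured TCP pose, the force, the opening and the grip force at its end, in the units of the state.
- r.read_state(): the state, without advancing time (a new reading comes with each control period).
- r.grab_frame(name): name is "scene" or "top" or "wrist"; returns a dict with "frame" (400x640x3 uint8, red, green, blue), "depth" (400x640 float32, mm along the optical axis (not along the pixel's ray), 0 where there is no reading), "fovy" (degrees; the focal length in pixels is half the picture's height over the tangent of half this angle, whatever the lens; pixels are square), "cx", "cy" (the principal point, pixels), "extrinsics" (4x4, takes a point from world to camera coordinates); the wrist camera has in their place "mount" (4x4, takes a point from camera to tool coordinates, whose origin is the TCP and whose axes are the flange's). Camera axes: x right, y up, looking along -z (the intrinsics and any distortion apply to the point x, -y, -z); pixel columns grow to the right and rows downward; lengths in mm; the calibration is good to about 2 mm. A picture is of the moment at which its call begins: read the wrist's pose just before it.
- r.finish_job(): hands the job in; it is judged then, once.
The state is a dict: "time": time; "joint_pos": joint angles; "qd": joint speeds; "effort": joint torques, N m; "ee_pos": TCP position; "ee_rot": TCP orientation; "contact_force": force on the tool from outside, world axes, zero at the start; "moment": the same for the moment, N m; "opening": opening from 0.0 (shut) to 1.0 (fully open); "grip_force": force on a finger pad.
Only numpy, scipy, OpenCV 4.12 (cv2) and the standard library are available. Lean on these libraries where they do the work, as an engineer would, in place of code of your own. Each camera call takes 0.05 s, during which the arm holds its last target. There are 200 camera calls.

### The job

Load the kitchen scale up to the weight set on its dial: thread the brass ring weights onto the pin of its pan, one at a time, each lowered in the gripper, not dropped, along the pin until it lies flat and then let go, and stop as soon as the pointer rests in the green sector. Feel for the pin gently, never pressing or knocking so hard that the pan gets more than 25 N or the pointer goes past the red mark. Leave the spare rings and the other things where they are.

Things in the scene. Friction and masses are not known exactly. Their poses are not given: they have to be found in the camera images.
- scale: White mechanical kitchen scale, fixed: housing 150 x 170 mm, 65 mm tall, with a round steel pan on top and a round dial sloping up at its front. Origin on the worktop under the pan's nominal axis; z up, x from the dial to the back. The dial drum reaches to 155 mm in front of the origin and 82 mm high
- pin_nominal (a point): Where the top of the pan's upright steel pin would be if the unloaded pan sat dead centre: 151 mm above the worktop, 56 mm above the pan. The pan sits loosely on its carrier: the real pin stands up to 7 mm off this point along the scale's x and also along its y (staying there during the job), so it has to be found by feel. The pin is 12 mm thick with a flat top
- pan (a joint): Sinking of the steel pan (126 mm across) and its pin, in m, straight down, 0 = unloaded. It rides on a spring of 667 N/m and turns the pointer by 0.28 rad per mm; sideways it is rigid. At about 10.5 N downward in all, weights included, the pointer reaches the red mark
- pointer (a joint): Angle of the black pointer, rad, clockwise seen from the front; 0 = unloaded, straight up the dial; each ring weight adds about 0.70 (0.67 to 0.73). The red overload mark is at 4.4
- sector (a joint): Angle of the middle of the green sector, rad, same zero and sense as the pointer. The sector reaches 0.40 to either side of it. It shows the weight wanted, is under the dial and cannot be moved. Two or three rings are needed
- pointer_tip (a point): Point on the pointer near its tip, 36 mm from the dial's centre
- sector_mid (a point): Middle of the green sector, 36 mm from the dial's centre; the pointer tip is in the sector when it is within 14.3 mm of this point
- ring_a_mid (a point): Centre of one of four alike brass ring weights, loose, lying flat on the worktop at the start: 44 mm outside, 16 mm hole right through, 16 mm thick, 170 g; z is its axis. Rings stack on the pin on top of each other
- ring_b_mid (a point): Centre of one of four alike brass ring weights, loose, lying flat on the worktop at the start: 44 mm outside, 16 mm hole right through, 16 mm thick, 170 g; z is its axis. Rings stack on the pin on top of each other
- ring_c_mid (a point): Centre of one of four alike brass ring weights, loose, lying flat on the worktop at the start: 44 mm outside, 16 mm hole right through, 16 mm thick, 170 g; z is its axis. Rings stack on the pin on top of each other
- ring_d_mid (a point): Centre of one of four alike brass ring weights, loose, lying flat on the worktop at the start: 44 mm outside, 16 mm hole right through, 16 mm thick, 170 g; z is its axis. Rings stack on the pin on top of each other
- tin_2: red food tin, 57 mm across, 72 mm tall, loose bystander; origin at the centre of its underside
- tub_1: small white yoghurt tub, 72 mm across, 71 mm tall, loose bystander; origin at the centre of its underside
- mill_1: glass salt shaker with grey top, 44 mm across, 90 mm tall, loose bystander; origin at the centre of its underside
- mug_1: small green and white mug, 64 mm across, 48 mm tall, handle to its +y, loose bystander; origin at the centre of its underside
- box_1: green and white tea carton, 50 x 68 x 92 mm, loose bystander; origin at the centre of its underside
- spice_jar_2: white-capped spice jar, 47 mm across, 98 mm tall, loose bystander; origin at the centre of its underside

How it is judged:
By the outcome, as a careful person would: the job done as asked, in the order asked, and still so for the second after the job is handed in, with the robot touching nothing.
It also fails if it takes over 72 s, if anything falls off the work surface, if the arm or the gripper's body presses on something with over 40 N, if the wrist force passes 120 N, or if a joint passes its speed limit or range.

## Working session

There is one attempt and no reset: what is moved stays moved. The work goes in short steps, Python scripts to look and compute and a tool call to move; the robot and the scene stay as the last step left them, time stands still between calls to the robot, and variables do not carry over. Pictures are saved under pics/ and viewed, at most 12 in all, crops included, and the job is handed in when it is done.

Besides the shell and the picture viewer there is one more tool, called after "Request:" as name(argument=value, ...) on one line, values as JSON. drive_tool: Moves the arm, as the interface text tells. Its arguments: {"type":"object","properties":{"commands":{"type":"array"},"force":{"type":"number"}},"required":["commands"]}

```bash
mkdir -p pics
cat > h.py <<'E'
from station import r
import numpy as np, cv2
def save(n,f): cv2.imwrite(f'pics/{n}.png',f['frame'][:,:,::-1])
def foc(f): return 200/np.tan(np.radians(f['fovy'])/2)
def cam(f,T=None):
    # camera->world
    return np.linalg.inv(f['extrinsics']) if T is None else T@f['mount']
def ray(f,u,v,C,z):
    F=foc(f); d=np.array([(u-f['cx'])/F,-(v-f['cy'])/F,-1.]); d=C[:3,:3]@d; o=C[:3,3]
    return o+d*(z-o[2])/d[2]
def proj(f,p,C):
    q=np.linalg.inv(C)@np.r_[p,1]; F=foc(f); return f['cx']+F*q[0]/-q[2], f['cy']-F*q[1]/-q[2]
E
python3 - <<'E'
from h import *
s=r.read_state();print(s, r.pinch_z)
for n in('scene','top'):
    f=r.grab_frame(n);save(n,f);np.save(n+'.npy',f,allow_pickle=True)
    print(f['fovy'],f['cx'],f['cy'],f['extrinsics'].round(3).tolist(),[k for k in f])
E
```

```text
{'time': 0.0, 'joint_pos': array([ 1.07768540e+00,  2.91251448e-01, -1.54122476e-01,  1.12668578e+00,
        2.94026970e-06,  1.43149430e+00]), 'qd': array([-0.00058104, -0.00083784, -0.00170778,  0.0005751 ,  0.00076496,
       -0.00056255]), 'effort': array([ 1.15732168e-03, -5.37132239e+01,  3.31372583e+01,  1.56297121e-02,
       -1.64527592e-05,  2.13994105e-05]), 'ee_pos': array([181.69009528, 492.10143906, 230.74871248]), 'ee_rot': array([-3.14034192e+00, -1.78334766e-04,  2.78778364e+00]), 'contact_force': array([ 0.52827122,  0.14010596, -0.32735484]), 'moment': array([-0.04828505,  0.00593624, -0.01136755]), 'grip_force': 0.0, 'opening': 1.00093223948748} 18.700000000000003
57.82639596637094 314.50325477526866 194.3197904859124 [[0.639, -0.769, 0.014, -370.999], [0.348, 0.306, 0.886, -279.75], [-0.686, -0.561, 0.463, -662.152], [0.0, 0.0, 0.0, 1.0]] ['frame', 'depth', 'fovy', 'cx', 'cy', 'extrinsics']
57.65942306254683 323.6708179308723 194.22953451622382 [[0.03, -1.0, 0.0, -59.061], [0.976, 0.029, 0.214, -573.881], [-0.214, -0.006, 0.977, -1086.261], [0.0, 0.0, 0.0, 1.0]] ['frame', 'depth', 'fovy', 'cx', 'cy', 'extrinsics']
```

View pics/scene.png

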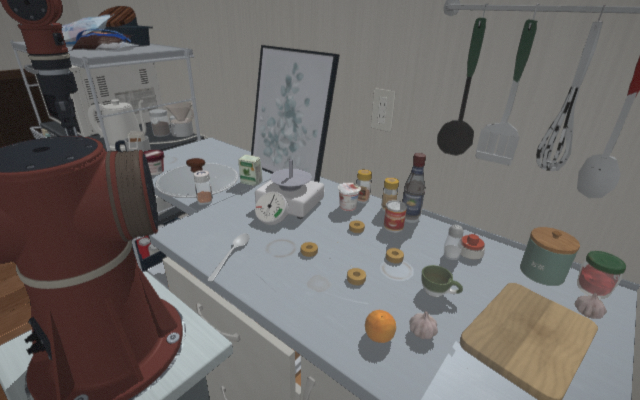

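View pics/top.png

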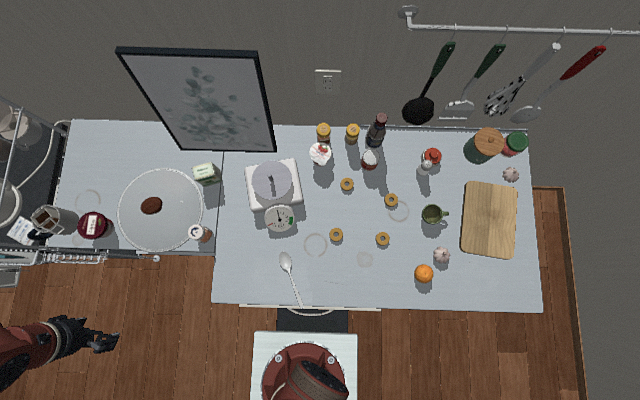

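The top view shows rings at about (347,184), (391,200), (336,234) and (382,239). The pan is at (272,182), and the dial at (279,217) has a green patch to its right.

```bash
cat > a.py <<'E'
from h import *
f=np.load('top.npy',allow_pickle=True).item();C=cam(f)
hsv=cv2.cvtColor(f['frame'],cv2.COLOR_RGB2HSV)
m=cv2.inRange(hsv,(10,90,60),(28,255,255))
n,l,st,ce=cv2.connectedComponentsWithStats(m)
for i in range(1,n):
    if st[i,4]>30: print(st[i],ce[i].round(1),ray(f,*ce[i],C,14).round(1))
# scale: depth points -> world
v,u=np.mgrid[140:245,235:315]; d=f['depth'][140:245,235:315]; F=foc(f)
P=np.stack([(u-f['cx'])/F*d,-(v-f['cy'])/F*d,-d],-1)@C[:3,:3].T+C[:3,3]
for a,b in((58,70),(90,100),(140,156)):
    k=(P[...,2]>a)&(P[...,2]<b); print(a,b,k.sum(),P[k].mean(0).round(1),np.percentile(P[k],[1,50,99],axis=0).round(0).tolist())
    uv=np.stack([u[k],v[k]],1).astype(np.float32)
    if k.sum()>20: print(cv2.minAreaRect(P[k][:,:2].astype(np.float32)), cv2.minEnclosingCircle(P[k][:,:2].astype(np.float32)))
for n_,c in(('top',(225,130,330,250)),('scene',(240,140,340,240))):
    g=np.load(n_+'.npy',allow_pickle=True).item()['frame'][c[1]:c[3],c[0]:c[2],::-1]
    cv2.imwrite(f'pics/c_{n_}.png',cv2.resize(g,None,fx=4,fy=4,interpolation=2))
a=cv2.imread('pics/c_top.png');b=cv2.imread('pics/c_scene.png')
H=max(a.shape[0],b.shape[0]);o=np.zeros((H,a.shape[1]+b.shape[1],3),np.uint8);o[:a.shape[0],:a.shape[1]]=a;o[:b.shape[0],a.shape[1]:]=b
cv2.imwrite('pics/c.png',o[:, :])
print(o.shape)
E
python3 a.py; python3 -c "
import cv2;o=cv2.imread('pics/c.png');cv2.imwrite('pics/c.png',cv2.resize(o,(800,int(o.shape[0]*800/o.shape[1]))))"
```

```text
[317 122  13  20 174] [323.  130.6] [809.  -32.7  14. ]
[347 123  13  21 184] [352.5 131.8] [ 807.5 -133.9   14. ]
[474 127  31  29 679] [488.8 141.1] [ 787.7 -598.4   14. ]
[341 178  12  13 113] [346.6 183.8] [ 623.7 -116.8   14. ]
[466 181  22   7  43] [475.3 182.9] [ 639.5 -543.6   14. ]
[461 184  57  75 747] [493.6 221.1] [ 513.2 -595.6   14. ]
[  348   186   241   214 22585] [479.1 338.7] [ 151.5 -526.    14. ]
[385 194  13  12 114] [390.8 199.4] [ 575.  -262.6   14. ]
[204 229   8  13  35] [207.5 234.7] [441.6 328.   14. ]
[330 228  13  13 122] [335.9 234. ] [456. -85.  14.]
[376 232  13  13 121] [382.1 238.2] [ 447.  -233.7   14. ]
[498 239  12  12  31] [504.  243.4] [ 441.9 -623.6   14. ]
[    0   255   277   145 28454] [137.9 331. ] [143.2 511.   14. ]
[414 264  19  19 277] [423.4 273.4] [ 340.4 -363.    14. ]
58 70 1345 [592.6 114.8  64.2] [[498.0, -3.0, 59.0], [572.0, 104.0, 64.0], [746.0, 229.0, 70.0]]
((621.0774536132812, 119.45138549804688), (258.1521911621094, 258.20819091796875), 1.7771093845367432) ((648.5282592773438, 126.02074432373047), 158.67254638671875)
90 100 1193 [608.6 121.2  95.6] [[551.0, 63.0, 91.0], [608.0, 121.0, 96.0], [667.0, 180.0, 100.0]]
((609.8519287109375, 120.74180603027344), (123.40404510498047, 123.86770629882812), 29.291095733642578) ((609.9588012695312, 121.32118225097656), 63.206275939941406)
140 156 18 [609.  121.1 149.3] [[604.0, 116.0, 142.0], [609.0, 121.0, 151.0], [616.0, 127.0, 154.0]]
(480, 820, 3)
```

View pics/c.png

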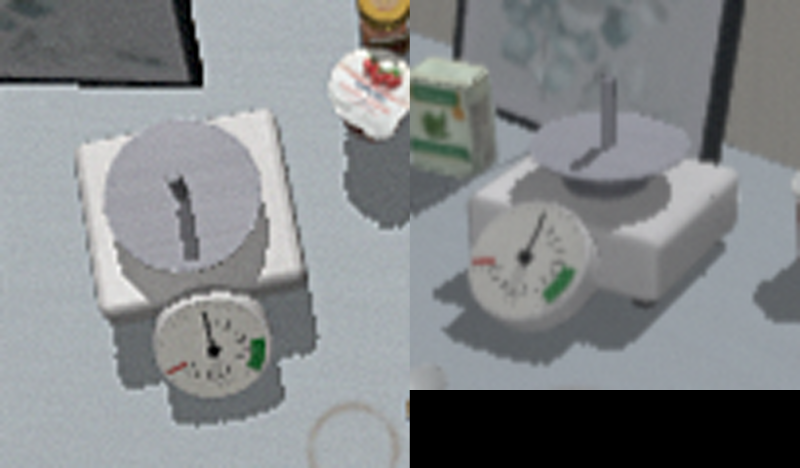

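The close-up shows the unloaded pointer at about (205,315)–(213,350), the green sector about 1.9 rad clockwise of it, and the pin at (178,185). Next I move above the ring at (456,-85).

Request:
drive_tool(commands=[[0,-45.7,-44.6,6,0,0,-0.354],[0,-45.7,-44.6,6,0,0,-0.354],[0,-45.7,-44.6,6,0,0,-0.354],[0,-45.7,-44.6,6,0,0,-0.354],[0,-45.7,-44.6,6,0,0,-0.354]], force=40)

```text
time: 0.72
ee_pos: [312.8, 217.2, 202.7]
ee_rot: [3.142, 0.0, -3.141]
contact_force: [1.7, -0.4, -1.3]
opening: 1.004
grip_force: 0.0
```

Request:
drive_tool(commands=[[0,-14.3,-30.2,5,0,0,0],[0,-14.3,-30.2,5,0,0,0],[0,-14.3,-30.2,5,0,0,0],[0,-14.3,-30.2,5,0,0,0],[0,-14.3,-30.2,5,0,0,0]])

```text
time: 1.35
ee_pos: [445.1, -62.5, 156.3]
ee_rot: [3.141, 0.0, 3.141]
contact_force: [0.9, 0.4, -0.1]
opening: 1.0
grip_force: 0.0
```

```bash
cat >> h.py <<'E'
from scipy.spatial.transform import Rotation as Ro
def tool(s):
    T=np.eye(4);T[:3,:3]=Ro.from_euler('xyz',s['ee_rot']).as_matrix();T[:3,3]=s['ee_pos'];return T
def wrist(n,sv=True):
    s=r.read_state();T=tool(s);f=r.grab_frame('wrist')
    if sv: save(n,f)
    return s,f,T@f['mount']
def brass(f): return cv2.inRange(cv2.cvtColor(f['frame'],cv2.COLOR_RGB2HSV),(10,90,50),(28,255,255))
def rings(f,C,z):
    o=[]
    n,l,st,ce=cv2.connectedComponentsWithStats(brass(f))
    for i in range(1,n):
        if st[i,4]>200:
            c,h=cv2.findContours((l==i).astype(np.uint8),cv2.RETR_EXTERNAL,cv2.CHAIN_APPROX_NONE)
            e=cv2.fitEllipse(c[0]); o.append((st[i].tolist(),np.round(e[0],1),np.round(e[1],1),ray(f,*e[0],C,z).round(1)))
    return o
E
python3 - <<'E'
from h import *
s,f,C=wrist('w1');print(s['ee_pos'],s['ee_rot'],s['joint_pos'].round(2),f['mount'].round(2).tolist(),f['fovy'],f['cx'],f['cy'])
for o in rings(f,C,16): print(o)
E
```

```text
[445.14170422 -62.5014785  156.33710926] [3.14142370e+00 2.07541215e-04 3.14136184e+00] [-0.3   0.21 -0.47  0.89  0.   -0.3 ] [[0.0, 0.95, 0.31, 78.44], [1.0, -0.0, 0.0, 0.78], [0.0, 0.31, -0.95, -142.61], [0.0, 0.0, 0.0, 1.0]] 63.73004077470666 317.6366203925067 200.68405399690118
([105, 165, 55, 46, 1670], array([131.1, 188. ]), array([43.9, 52.2]), array([ 445.4, -232. ,   16. ]))
([270, 174, 47, 46, 1462], array([293. , 196.9]), array([44.6, 45.6]), array([453.9, -84.5,  16. ]))
([103, 284, 48, 42, 1480], array([126.8, 304.5]), array([39.5, 46.6]), array([ 570. , -258.6,   16. ]))
([248, 323, 40, 39, 1236], array([267.7, 342.5]), array([38.5, 40. ]), array([ 617.8, -115.5,   16. ]))
```

View pics/w1.png

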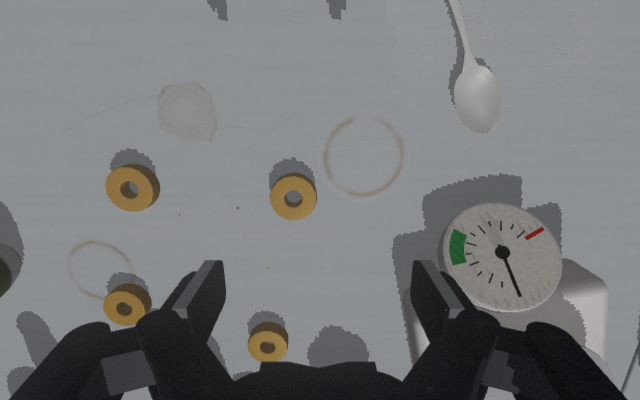

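The wrist view shows the target ring at (293,197), the dial centre at (503,252), the pointer tip at (520,296) and green at (458,247). That puts the sector at about 2.0 rad, so three rings look likely. Now I descend on the first ring.

Request:
drive_tool(commands=[[0,-0.95,-2.2,4,0,0,0],[0.2,-0.95,-2.2,9,0,0,0],[0.2,-0.95,-2.2,13,0,0,0],[0.2,-0.95,-2.2,14.5,0,0,0],[0.2,-0.95,-2.2,15.3,0,0,0]])

```text
time: 2.02
ee_pos: [453.4, -82.1, 2.7]
ee_rot: [3.141, -0.002, -3.141]
contact_force: [0.2, -0.5, 0.4]
opening: 0.801
grip_force: 0.0
```

Request:
drive_tool(commands=[[0.3,0,0,0,0,0,0],[1,0,0,0,0,0,0],[1,0,0,0,0,0,0],[1,0,0,0,0,0,0],[1,0,0,0,0,0,0]])

```text
time: 2.65
ee_pos: [454.9, -82.7, 4.8]
ee_rot: [-3.141, 0.002, -3.141]
contact_force: [-0.9, 0.3, 5.8]
opening: 0.485
grip_force: 39.9
```

Request:
drive_tool(commands=[[0.4,0,0,0,0,0,0],[0.4,0,0,-0.5,0,0,0],[0.4,0,0,-0.5,0,0,0],[1,0,0,-0.5,0,0,0],[1,0,0,-0.5,0,0,0]], force=50)

```text
time: 3.28
ee_pos: [454.4, -82.5, 9.4]
ee_rot: [-3.141, 0.001, -3.141]
contact_force: [-2.5, 1.1, 13.4]
opening: 0.474
grip_force: 48.6
```

Request:
drive_tool(commands=[[1,0,0,0,0,0,0],[1,0,0,-5,0,0,0],[1,0,0,-11,0,0,0],[1,0,0,-17,0,0,0],[1,0,0,-20,0,0,0]])

```text
time: 3.9
ee_pos: [455.1, -82.6, 211.7]
ee_rot: [-3.14, 0.003, -3.141]
contact_force: [0.2, -0.6, -1.0]
opening: 0.473
grip_force: 52.3
```

Run:
```python
from h import *
s,f,C=wrist('w2');print(s['ee_pos'],s['ee_rot'],s['opening'],s['contact_force'])
for z in (s['ee_pos'][2]+11,):
  for o in rings(f,C,z): print(o)
```

```text
[455.06771979 -82.6399319  211.68840651] [-3.14045172  0.00335285 -3.14131715] 0.47313199947576723 [ 0.22633397 -0.62694665 -1.02523422]
([0, 20, 60, 68, 3376], array([26.2, 55.7]), array([59.7, 73.5]), array([ 361.7, -191.2,  222.7]))
([155, 145, 45, 40, 1143], array([176.1, 165.2]), array([36.7, 43.1]), array([ 403.4, -140.6,  222.7]))
([273, 220, 88, 101, 6412], array([315. , 268.7]), array([ 84.1, 104.4]), array([451.8, -83.1, 222.7]))
([148, 252, 41, 35, 948], array([167.5, 269.6]), array([33.2, 37.6]), array([ 452.3, -151.2,  222.7]))
```

View pics/w2.png

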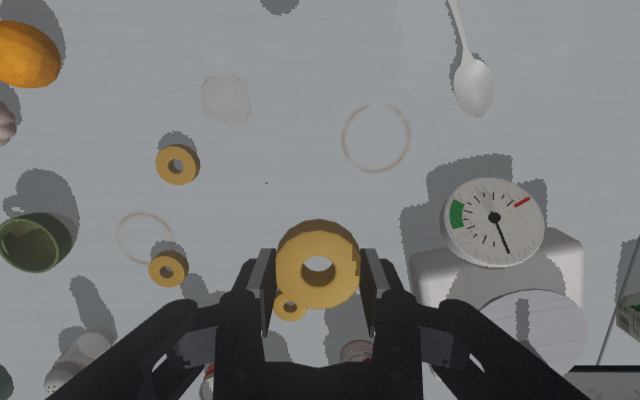

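The wrist view shows the ring held at the fingertips, with its hole at (318,264), the pointer at zero, and the pan at (535,335). I'll measure the ring in tool coordinates using depth.

```bash
cat >> h.py <<'E'
def held(f,T,lo=(260,210,375,315)):
    # ring held: fit the top face in tool frame from depth, and the hole/outer circle centre on it
    m=brass(f); u0,v0,u1,v1=lo; F=foc(f)
    v,u=np.mgrid[v0:v1,u0:u1]; d=f['depth'][v0:v1,u0:u1]
    P=np.stack([(u-f['cx'])/F*d,-(v-f['cy'])/F*d,-d,np.ones_like(d)],-1)@f['mount'].T
    k=(m[v0:v1,u0:u1]>0)&(d>50)&(d<230); Q=P[k][:,:3]
    zt=np.percentile(Q[:,2],15)
    top=Q[np.abs(Q[:,2]-zt)<4]
    A=np.c_[top[:,:2],np.ones(len(top))]; pl=np.linalg.lstsq(A,top[:,2],rcond=None)[0]
    res=top[:,2]-A@pl
    # hole contour in mask
    c,h=cv2.findContours(m[v0:v1,u0:u1],cv2.RETR_CCOMP,cv2.CHAIN_APPROX_NONE)
    out=[]
    for i,cc in enumerate(c):
        if len(cc)>20:
            e=cv2.fitEllipse(cc); a=np.array(e[0])+(u0,v0)
            Ti=f['mount']; dd=Ti[:3,:3]@np.array([(a[0]-f['cx'])/F,-(a[1]-f['cy'])/F,-1]); o=Ti[:3,3]
            out.append((h[0][i][3]>=0,a.round(1),np.round(e[1],1),(o+dd*(zt-o[2])/dd[2]).round(1)))
    return zt,pl.round(3),res.std().round(2),top.min(0).round(1),top.max(0).round(1),out
E
python3 - <<'E'
from h import *
s,f,C=wrist('w3');print(held(f,tool(s)))
E
```

```text
(np.float64(-6.846082727385396), array([ 8.000e-03, -2.000e-03, -6.201e+00]), np.float64(0.78), array([-22.1, -19.7,  -8.4]), array([21.5, 21. , -2.8]), [(np.False_, array([315.4, 267.7]), array([ 84.8, 100.9]), array([ 1.4, -0.3, -6.8])), (np.True_, array([317.7, 263.3]), array([17.1, 28.8]), array([ 3.8,  0.7, -6.8]))])
```

Request:
drive_tool(commands=[[1,-15.5,14.3,0.7,0,0,0],[1,-15.5,14.3,0.7,0,0,0],[1,-15.5,14.3,0.7,0,0,0],[1,-15.5,14.3,0.7,0,0,0],[1,-15.5,14.3,0.7,0,0,0]])

```text
time: 4.62
ee_pos: [609.0, 62.0, 199.1]
ee_rot: [3.141, -0.003, -3.139]
contact_force: [0.3, -0.3, -1.7]
opening: 0.471
grip_force: 52.2
```

Request:
drive_tool(commands=[[1,0,0,0,0,0,0],[1,0,0,0,0,0,0]])

```text
time: 4.88
ee_pos: [608.4, 59.9, 201.4]
ee_rot: [-3.141, -0.001, 3.141]
contact_force: [0.3, -0.1, -1.4]
opening: 0.478
grip_force: 52.2
```

Run:
```python
from h import *
s,f,C=wrist('w4');print(s['ee_pos'],s['ee_rot'],s['contact_force']);print(held(f,tool(s)))
F=foc(f);v,u=np.mgrid[0:400,0:640];d=f['depth']
P=np.stack([(u-f['cx'])/F*d,-(v-f['cy'])/F*d,-d,np.ones_like(d)],-1)@C.T
k=(P[...,2]>145)&(P[...,2]<158)&(np.abs(P[...,0]-609)<25)&(np.abs(P[...,1]-121)<25)
print(k.sum(),P[k].min(0).round(1),P[k].max(0).round(1),u[k].min(),u[k].max(),v[k].min(),v[k].max())
print(proj(f,(609,121,151),C))
```

```text
[608.42918297  59.86320723 201.4325956 ] [-3.14147155e+00 -7.36418305e-04  3.14079135e+00] [ 0.26158987 -0.1498404  -1.4351848 ]
(np.float64(-6.781434070399017), array([ 0.008, -0.   , -6.13 ]), np.float64(0.79), array([-22.4, -19.7,  -8.5]), array([21.5, 21.1, -2.8]), [(np.False_, array([317.7, 264.5]), array([86.8, 88.7]), array([ 3.1,  0.7, -6.8])), (np.True_, array([317.8, 263.3]), array([17.2, 28.9]), array([ 3.8,  0.8, -6.8]))])
289 [603.3 114.5 145.2   1. ] [615.6 126.4 153.    1. ] 400 419 216 234
(np.float64(411.1832273119529), np.float64(225.82315876286017))
```

View pics/w4.png

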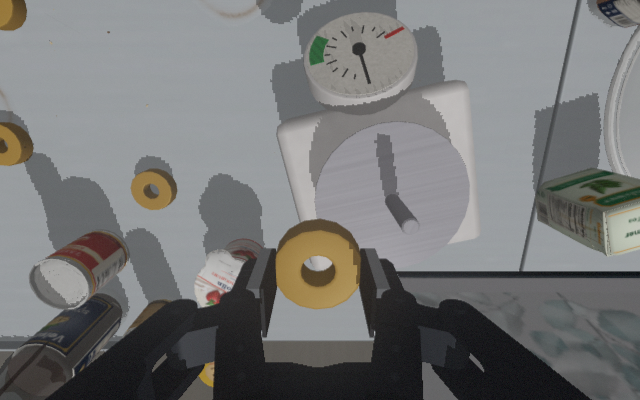

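The wrist view shows the pin top at about (410,225), which is world (609.4,120.5), and the ring at (318,264). Next I move the ring above the pin and stop short of it.

Request:
drive_tool(commands=[[1,-0.06,3,0,0,0,0],[1,-0.06,5.5,1,0,0,0],[1,-0.06,6,2,0,0,0],[1,-0.06,6,2.9,0,0,0],[1,-0.06,6,2.9,0,0,0]])

```text
time: 5.55
ee_pos: [609.2, 119.7, 171.9]
ee_rot: [-3.141, -0.001, 3.141]
contact_force: [0.4, 0.2, -1.6]
opening: 0.47
grip_force: 52.2
```

Request:
drive_tool(commands=[[1,0,0,0,0,0,0],[1,0,0,0,0,0,0],[1,0,0,0,0,0,0]])

```text
time: 5.92
ee_pos: [609.9, 120.5, 173.0]
ee_rot: [3.142, 0.0, 3.142]
contact_force: [0.0, -0.2, -1.3]
opening: 0.475
grip_force: 52.2
```

Run:
```python
from h import *
s,f,C=wrist('w5');print(s['ee_pos'],s['ee_rot'],s['contact_force'])
F=foc(f)
c=f['frame'][170:350,230:420];cv2.imwrite('pics/w5c.png',cv2.resize(c[:,:,::-1],None,fx=3,fy=3))
```

```text
[609.9445562  120.47232909 172.98632793] [3.14155118e+00 4.96380109e-04 3.14154745e+00] [ 0.04925178 -0.2095239  -1.29641628]
```

View pics/w5c.png

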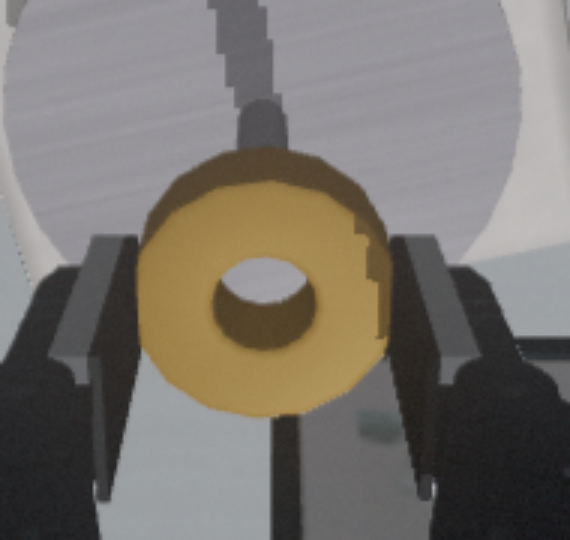

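The crop shows the pin just below the ring at column 262, against the ring centre at column 264, so the lateral alignment is good. I'll lower gently; the pan's spring keeps any contact force small.

Request:
drive_tool(commands=[[1,0.05,0,0.5,0,0,0],[1,0.05,0,1.0,0,0,0],[1,0.05,0,1.3,0,0,0],[1,0.05,0,1.6,0,0,0],[1,0.05,0,1.6,0,0,0]])

```text
time: 6.6
ee_pos: [609.1, 120.6, 156.4]
ee_rot: [-3.142, -0.0, -3.141]
contact_force: [-0.3, 0.1, -1.5]
opening: 0.474
grip_force: 52.2
```

Run:
```python
from h import *
F=[];Q=[]
for i in range(6):
    s=r.read_state();r.grab_frame('wrist');F.append(s['contact_force']);Q.append(s['ee_pos'])
print(np.mean(F,0),np.mean(Q,0),np.std(Q,0))
```

```text
[-0.04398203  0.19870083 -1.55175829] [609.28230246 120.6463385  156.70159363] [0.11123975 0.00967702 0.15635544]
```

Request:
drive_tool(commands=[[1,0,0,0.3,0,0,0],[1,0,0,0.6,0,0,0],[1,0,0,0.9,0,0,0],[1,0,0,1.2,0,0,0],[1,0,0,1.2,0,0,0]])

```text
time: 7.52
ee_pos: [609.1, 120.6, 144.3]
ee_rot: [-3.142, -0.001, -3.141]
contact_force: [-0.3, 0.2, -2.8]
opening: 0.475
grip_force: 52.2
```

Request:
drive_tool(commands=[[1,0,0,1,0,0,0],[1,0,0,2,0,0,0],[1,0,0,3,0,0,0],[1,0,0,3.6,0,0,0],[1,0,0,3.9,0,0,0]])

```text
time: 8.15
ee_pos: [609.1, 120.6, 105.1]
ee_rot: [-3.142, -0.001, -3.141]
contact_force: [1.5, 0.2, -1.4]
opening: 0.474
grip_force: 52.2
```

Request:
drive_tool(commands=[[1,0,0,0.2,0,0,0],[1,0,0,0.4,0,0,0],[1,0,0,0.4,0,0,0]])

```text
time: 8.52
ee_pos: [609.4, 120.7, 101.9]
ee_rot: [3.142, 0.0, -3.141]
contact_force: [-1.1, 0.4, -0.3]
opening: 0.474
grip_force: 52.4
```

Request:
drive_tool(commands=[[1,0,0,0.07,0,0,0],[1,0,0,0.07,0,0,0],[0.4,0,0,0.07,0,0,0],[0.4,0,0,0.07,0,0,0],[0.4,0,0,0.07,0,0,0]])

```text
time: 9.15
ee_pos: [609.3, 120.7, 101.0]
ee_rot: [3.142, 0.0, -3.141]
contact_force: [0.8, -0.4, 0.1]
opening: 0.599
grip_force: 0.0
```

Request:
drive_tool(commands=[[0.3,0,0,0,0,0,0],[0.3,0,0,-2,0,0,0],[0.3,0,0,-5,0,0,0],[0.3,0,0,-8,0,0,0],[0.3,0,0,-10,0,0,0]])

```text
time: 9.78
ee_pos: [609.7, 120.7, 202.5]
ee_rot: [3.142, 0.001, -3.141]
contact_force: [0.5, -0.1, 0.0]
opening: 0.7
grip_force: 0.0
```

Run:
```python
from h import *
s,f,C=wrist('w6');print(s['ee_pos'],s['contact_force'])
```

```text
[609.6891168  120.67940053 202.53236174] [ 0.5123932  -0.11609893  0.01346714]
```

View pics/w6.png

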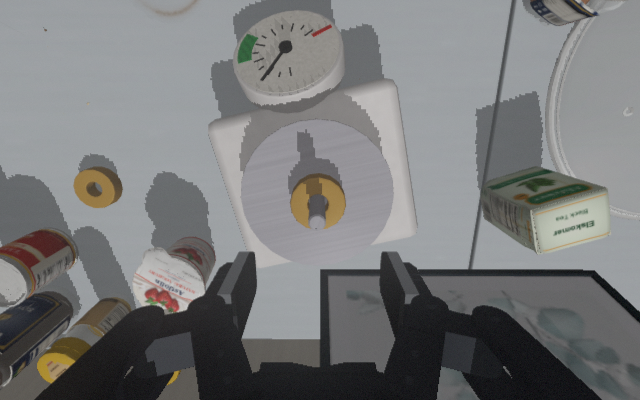

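The wrist view shows ring 1 flat on the pan at (318,203) around the pin. The pointer has turned one step to (264,80), and green is at (247,48). On to the ring near (620,-116).

Request:
drive_tool(commands=[[0.1,-1.0,-6,0,0,0,0],[0.1,-1.0,-12,0,0,0,0],[0.1,-1.0,-18,2,0,0,0],[0.1,-1.0,-23.7,5,0,0,0],[0.1,-1.0,-23.7,5,0,0,0]])

```text
time: 10.45
ee_pos: [617.5, -119.8, 148.1]
ee_rot: [3.141, -0.004, 3.137]
contact_force: [-0.4, 0.7, 0.7]
opening: 0.897
grip_force: 0.0
```

Request:
drive_tool(commands=[[0.1,0,0,0,0,0,0],[0.1,0,0,0,0,0,0]])

```text
time: 10.7
ee_pos: [619.8, -115.1, 151.6]
ee_rot: [-3.142, 0.001, -3.14]
contact_force: [-0.2, 0.6, 1.2]
opening: 0.903
grip_force: 0.0
```

Run:
```python
from h import *
s,f,C=wrist('w7');print(s['ee_pos'],s['ee_rot'])
for o in rings(f,C,16): print(o)
```

```text
[ 619.75722449 -115.10801858  151.60231299] [-3.14157696e+00  9.42309333e-04 -3.13984061e+00]
([119, 113, 57, 50, 2018], array([146.6, 137.4]), array([47.9, 56.6]), array([ 574.3, -260.7,   16. ]))
([292, 168, 47, 48, 1536], array([315. , 192.1]), array([45.8, 46.3]), array([ 622.6, -116.8,   16. ]))
([376, 332, 34, 32, 218], array([396.3, 329.3]), array([39.3, 64.5]), array([771.4, -32.2,  16. ]))
([290, 354, 29, 11, 221], array([304.6, 358.9]), array([ 9.7, 26.8]), array([ 810.1, -128.2,   16. ]))
```

Request:
drive_tool(commands=[[0.2,-0.33,-0.1,5,0,0,0],[0.3,-0.33,-0.1,10,0,0,0],[0.3,-0.33,-0.1,13,0,0,0],[0.3,-0.33,-0.1,14.2,0,0,0],[0.3,-0.33,-0.1,14.2,0,0,0]])

```text
time: 11.38
ee_pos: [622.8, -116.8, 9.3]
ee_rot: [3.142, 0.0, -3.14]
contact_force: [-0.6, 0.7, 0.6]
opening: 0.7
grip_force: 0.0
```

Request:
drive_tool(commands=[[0.3,0,0,0,0,0,0],[1,0,0,0,0,0,0],[1,0,0,0,0,0,0],[1,0,0,0,0,0,0],[1,0,0,0,0,0,0]])

```text
time: 12.0
ee_pos: [623.7, -117.5, 11.1]
ee_rot: [-3.141, 0.003, -3.141]
contact_force: [-2.7, 1.5, 10.8]
opening: 0.471
grip_force: 48.9
```

Request:
drive_tool(commands=[[1,0,0,-5,0,0,0],[1,0,0,-11,0,0,0],[1,0,0,-17,0,0,0],[1,0,0,-19.5,0,0,0],[1,0,0,-19.5,0,0,0]])

```text
time: 12.62
ee_pos: [623.9, -117.8, 206.6]
ee_rot: [-3.14, 0.005, -3.141]
contact_force: [0.0, 0.0, -2.1]
opening: 0.471
grip_force: 50.6
```

Run:
```python
from h import *
s,f,C=wrist('w8');print(s['ee_pos'],s['ee_rot'],s['opening'],s['contact_force']);print(held(f,tool(s)))
```

```text
[ 623.90849889 -117.7953578   206.64826574] [-3.14011976  0.00465722 -3.14143606] 0.47137282868095187 [ 0.03987144  0.00788937 -2.14998449]
(np.float64(-5.062517403170483), array([ 6.000e-03,  1.000e-03, -4.412e+00]), np.float64(0.8), array([-22.2, -19.5,  -7.1]), array([21.7, 20.7, -1.1]), [(np.False_, array([316.7, 264.6]), array([83.9, 96.5]), array([ 2.1,  0.3, -5.1])), (np.True_, array([317.8, 260.8]), array([16.5, 28.5]), array([ 4.1,  0.8, -5.1]))])
```

Request:
drive_tool(commands=[[1,1.46,6,0,0,0,0],[1,1.46,12,0,0,0,0],[1,1.46,18,0,0,0,0],[1,1.46,22.5,0.5,0,0,0],[1,1.46,23.83,1.5,0,0,0]])

```text
time: 13.3
ee_pos: [606.8, 123.6, 187.0]
ee_rot: [3.141, -0.002, -3.138]
contact_force: [0.7, -0.7, -1.9]
opening: 0.47
grip_force: 50.8
```

Request:
drive_tool(commands=[[1,0,0,1,0,0,0],[1,0,0,1.7,0,0,0],[1,0,0,1.7,0,0,0],[1,0,0,1.7,0,0,0],[1,0,0,1.7,0,0,0]])

```text
time: 13.92
ee_pos: [608.3, 120.5, 172.4]
ee_rot: [3.142, 0.001, 3.141]
contact_force: [-0.8, 0.5, -0.7]
opening: 0.468
grip_force: 50.8
```

```bash
cat > st.py <<'E'
from h import *
F=[];Q=[]
for i in range(6):
    s=r.read_state();r.grab_frame('wrist');F.append(s['contact_force']);Q.append(s['ee_pos'])
print(np.mean(F,0),np.mean(Q,0),np.std(Q,0),s['time'])
E
python3 st.py
```

```text
[-0.31641209 -0.15291996 -1.5715782 ] [608.1569262  120.75845537 172.30454097] [0.09314907 0.16492127 0.10220284] 14.175
```

Request:
drive_tool(commands=[[1,-0.11,0,0.5,0,0,0],[1,-0.11,0,0.9,0,0,0],[1,-0.11,0,1.2,0,0,0],[1,-0.11,0,1.5,0,0,0],[1,-0.11,0,1.8,0,0,0]])

```text
time: 14.85
ee_pos: [609.0, 121.0, 153.8]
ee_rot: [-3.142, 0.0, -3.141]
contact_force: [0.0, -0.5, -1.2]
opening: 0.467
grip_force: 50.8
```

```bash
python3 st.py
```

```text
[-0.24934733 -0.08825911 -1.49149883] [608.97060792 120.9470115  153.77490764] [0.10855962 0.00941689 0.23453818] 15.1
```

Request:
drive_tool(commands=[[1,-0.02,0,1,0,0,0],[1,-0.02,0,2,0,0,0],[1,-0.02,0,2.8,0,0,0],[1,-0.02,0,3.2,0,0,0],[1,-0.02,0,3.5,0,0,0]])

```text
time: 15.78
ee_pos: [609.2, 121.0, 118.7]
ee_rot: [-3.142, -0.0, -3.141]
contact_force: [-1.4, -0.4, -0.4]
opening: 0.467
grip_force: 50.9
```

```bash
python3 st.py
```

```text
[-0.33607126  0.07734628 -1.22694352] [609.27398194 120.95979592 118.93136371] [0.10615433 0.0142993  0.25709956] 16.025
```

Request:
drive_tool(commands=[[1,0,0,0.13,0,0,0],[1,0,0,0.25,0,0,0],[1,0,0,0.25,0,0,0],[1,0,0,0.25,0,0,0]])

```text
time: 16.58
ee_pos: [609.5, 121.0, 116.6]
ee_rot: [3.142, 0.0, -3.141]
contact_force: [0.1, -0.6, 0.7]
opening: 0.467
grip_force: 51.1
```

```bash
python3 st.py
```

```text
[ 0.8621119  -0.04208949  0.43271055] [609.46418359 120.9700159  116.60653685] [0.01277388 0.00920017 0.02219897] 16.825
```

Ring 2's weight is now fully on the pan, so I release it and look at the dial.

Request:
drive_tool(commands=[[0.4,0,0,0,0,0,0],[0.4,0,0,0,0,0,0],[0.3,0,0,0,0,0,0],[0.3,0,0,-1,0,0,0],[0.3,0,0,-3,0,0,0]])

```text
time: 17.5
ee_pos: [608.8, 120.9, 146.7]
ee_rot: [-3.142, -0.001, -3.141]
contact_force: [0.2, 0.4, 0.6]
opening: 0.697
grip_force: 0.0
```

Request:
drive_tool(commands=[[0.3,0,0,-3,0,0,0],[0.3,0,0,-5.5,0,0,0],[0.3,0,0,-5.5,0,0,0],[0.3,0,0,-5.5,0,0,0]])

```text
time: 18.0
ee_pos: [609.0, 120.9, 201.2]
ee_rot: [-3.142, -0.0, -3.141]
contact_force: [0.1, 0.1, -0.3]
opening: 0.702
grip_force: 0.0
```

```bash
cat > dial.py <<'E'
from h import *
s,f,C=wrist('w9');print(s['ee_pos'],s['contact_force'],s['time'])
# dial plane from depth, rectify
F=foc(f);v,u=np.mgrid[0:400,0:640];d=f['depth']
P=(np.stack([(u-f['cx'])/F*d,-(v-f['cy'])/F*d,-d,np.ones_like(d)],-1)@C.T)[...,:3]
hsv=cv2.cvtColor(f['frame'],cv2.COLOR_RGB2HSV)
box=(P[...,0]>450)&(P[...,0]<540)&(P[...,1]>40)&(P[...,1]<160)&(P[...,2]>30)
g=box&(cv2.inRange(hsv,(50,120,40),(80,255,255))>0)
red=box&((hsv[...,0]<8)|(hsv[...,0]>172))&(hsv[...,1]>130)
dark=box&(f['frame'].max(2)<60)
face=box&(f['frame'].min(2)>110)
Q=P[face]; 
for _ in range(6):
    A=np.c_[Q[:,:2],np.ones(len(Q))];pl=np.linalg.lstsq(A,Q[:,2],rcond=None)[0];e=Q[:,2]-A@pl;Q=Q[np.abs(e)<max(1.5,1.5*e.std())]
n=np.r_[-pl[:2],1];n/=np.linalg.norm(n)
print('plane',pl.round(3),len(Q),'slope deg',np.degrees(np.arccos(n[2])).round(1))
(cx,cy),R=cv2.minEnclosingCircle(Q[:,:2].astype(np.float32))
up=np.array([0,0,1])-n*n[2];up/=np.linalg.norm(up);rt=np.cross(up,n)  # right seen from front, n toward viewer
def pl2(uv):
    o=C[:3,3];D=C[:3,:3]@np.array([(uv[0]-f['cx'])/F,-(uv[1]-f['cy'])/F,-1]);t=(pl[2]+pl[0]*o[0]+pl[1]*o[1]-o[2])/(D[2]-pl[0]*D[0]-pl[1]*D[1]);p=o+D*t
    return np.array([p@rt,p@up])
gp=np.array([pl2(x) for x in zip(u[g],v[g])]);rp=np.array([pl2(x) for x in zip(u[red],v[red])])
fp=np.array([pl2(x) for x in zip(u[dark],v[dark])])
q=np.c_[Q@rt,Q@up].astype(np.float32);c,R=cv2.minEnclosingCircle(q);print('face',c,R,'n',len(gp),len(rp),len(fp))
# hub: densest dark blob
m=dark.astype(np.uint8);dt=cv2.distanceTransform(m,cv2.DIST_L2,5);hv,hu=np.unravel_index(dt.argmax(),dt.shape);hub=pl2((hu,hv));print('hub px',hu,hv,hub)
for cc in (hub,np.array(c)):
    a=lambda p:np.arctan2((p-cc)[...,0],(p-cc)[...,1])
    k=(np.linalg.norm(fp-cc,axis=1)>12)&(np.linalg.norm(fp-cc,axis=1)<22)
    ar=lambda x:np.mod(x,2*np.pi).round(2)
    print('green',ar(a(gp.mean(0))),np.percentile(a(gp),[2,98]).round(2),'rad',np.linalg.norm(gp.mean(0)-cc).round(1),'red',ar(a(rp.mean(0))) if len(rp) else None,'pointer',ar(a(fp[k].mean(0))) if k.any() else None,k.sum())
x0,x1,y0,y1=u[box].min(),u[box].max(),v[box].min(),v[box].max()
cv2.imwrite('pics/dial.png',cv2.resize(f['frame'][max(0,y0-10):y1+60,x0-20:x1+20,::-1],None,fx=3,fy=3))
E
python3 dial.py
```

```text
[609.03183299 120.91589034 201.24449796] [ 0.11289945  0.07117106 -0.33974205] 18.0
plane [ 8.01000e-01  1.84000e-01 -3.61894e+02] 5352 slope deg 39.4
face (18.031452178955078, 420.7687683105469) 47.21835708618164 n 46 54 366
hub px 284 48 [ 18.94056306 416.97827608]
green 1.86 [1.24 2.25] rad 28.4 red 4.6 pointer 1.59 25
green 1.97 [1.33 2.31] rad 30.6 red 4.44 pointer 1.55 21
```

View pics/dial.png

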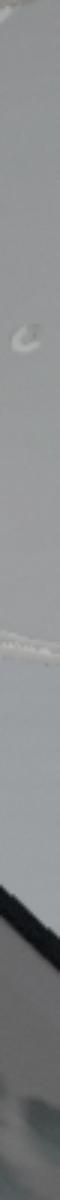

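That crop missed the dial. I'll redo it from the saved picture around the hub at pixel (284,48).

Run:
```python
import cv2
f=cv2.imread('pics/w9.png');cv2.imwrite('pics/d9.png',cv2.resize(f[0:112,220:355],None,fx=5,fy=5,interpolation=cv2.INTER_CUBIC))
```

```text
(no output)
```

View pics/d9.png

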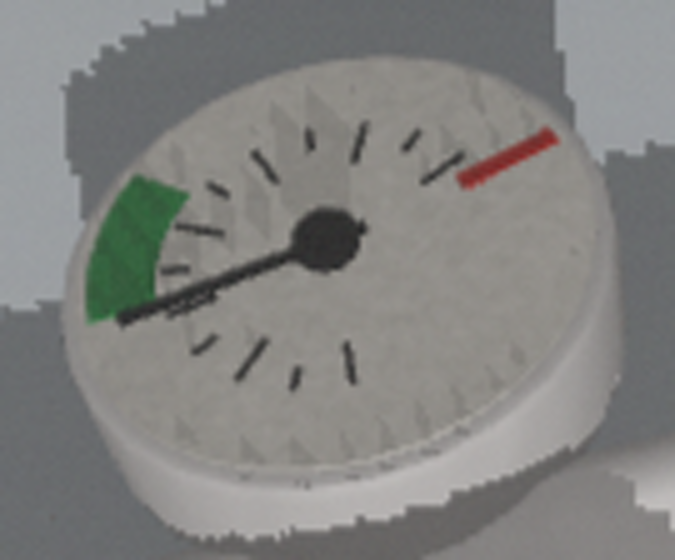

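The crop shows the pointer tip at about (120,320), still on the near edge of the green sector. By the tick marks, the sector runs from about 1.55 to 2.33 rad and the pointer is at about 1.4. A third ring is needed (about 2.1), so I go for the one at (574,-261).

Request:
drive_tool(commands=[[0.1,0.5,-6,0,0,0,0],[0.1,1.2,-12,0,0,0,0],[0.1,1.8,-18,0,0,0,0],[0.1,2.5,-24,0,0,0,0],[0.1,3.5,-30,1,0,0,0]])

```text
time: 18.68
ee_pos: [573.9, -181.0, 191.1]
ee_rot: [-3.142, 0.0, -3.141]
contact_force: [0.6, -0.1, 0.4]
opening: 0.897
grip_force: 0.0
```

Request:
drive_tool(commands=[[0.1,0,-6,2,0,0,0],[0.1,0,-8,4,0,0,0],[0.1,0,-8,4,0,0,0],[0.1,0,-8,4,0,0,0]])

```text
time: 19.18
ee_pos: [574.4, -257.6, 151.5]
ee_rot: [3.141, -0.0, -3.14]
contact_force: [1.0, 0.4, -0.4]
opening: 0.899
grip_force: 0.0
```

Run:
```python
from h import *
s,f,C=wrist('w10');print(s['ee_pos'],s['ee_rot'])
for o in rings(f,C,16): print(o)
```

```text
[ 574.40232856 -257.62960774  151.47793302] [ 3.14078669e+00 -4.65260431e-04 -3.14035279e+00]
([0, 0, 42, 243, 3872], array([ 14., 137.]), array([ 35.5, 242.5]), array([ 528.4, -516. ,   16. ]))
([319, 1, 55, 62, 2377], array([346. ,  31.5]), array([54. , 61.7]), array([ 447.1, -235. ,   16. ]))
([287, 165, 48, 48, 1553], array([310.5, 188.6]), array([46.3, 46.5]), array([ 573.7, -263.2,   16. ]))
```

Request:
drive_tool(commands=[[0.2,-0.06,-0.62,5,0,0,0],[0.3,-0.06,-0.62,10,0,0,0],[0.3,-0.06,-0.62,13,0,0,0],[0.3,-0.06,-0.62,14.2,0,0,0],[0.3,-0.06,-0.62,14.2,0,0,0]])

```text
time: 19.85
ee_pos: [575.4, -264.6, 10.0]
ee_rot: [-3.142, 0.0, -3.14]
contact_force: [0.3, 0.7, -0.0]
opening: 0.701
grip_force: 0.0
```

Request:
drive_tool(commands=[[0.3,0,0,0,0,0,0],[1,0,0,0,0,0,0],[1,0,0,0,0,0,0],[1,0,0,0,0,0,0],[1,0,0,0,0,0,0]])

```text
time: 20.48
ee_pos: [575.8, -265.6, 11.4]
ee_rot: [-3.141, 0.002, -3.141]
contact_force: [-1.6, 2.2, 9.3]
opening: 0.473
grip_force: 49.1
```

Request:
drive_tool(commands=[[1,0,0,-5,0,0,0],[1,0,0,-11,0,0,0],[1,0,0,-17,0,0,0],[1,0,0,-19.5,0,0,0],[1,0,0,-19.5,0,0,0]])

```text
time: 21.1
ee_pos: [576.1, -266.0, 207.1]
ee_rot: [-3.139, 0.004, -3.141]
contact_force: [-0.7, 1.1, -2.0]
opening: 0.468
grip_force: 50.9
```

Run:
```python
from h import *
s,f,C=wrist('w11');print(s['ee_pos'],s['ee_rot'],s['opening'],s['contact_force']);print(held(f,tool(s)))
```

```text
[ 576.06191066 -266.00452882  207.108633  ] [-3.13909216  0.00409456 -3.14147881] 0.4677681521596866 [-0.71982311  1.12313555 -1.99038889]
(np.float64(-4.845527345790984), array([ 0.005, -0.   , -4.201]), np.float64(0.77), array([-20.7, -19.4,  -7.7]), array([23. , 20.8, -0.8]), [(np.False_, array([317.8, 259.6]), array([85.6, 88.1]), array([ 4.7,  0.8, -4.8])), (np.True_, array([317.5, 258.4]), array([17.4, 28.5]), array([ 5.3,  0.7, -4.8]))])
```

Request:
drive_tool(commands=[[1,-0.6,6,0,0,0,0],[1,-1.2,12,0,0,0,0],[1,-1.8,18,0,0,0,0],[1,-2.4,24,0,0,0,0],[1,-3.0,30,0,0,0,0]])

```text
time: 21.78
ee_pos: [603.8, 36.7, 202.4]
ee_rot: [3.141, -0.003, 3.142]
contact_force: [-0.1, -0.0, -1.7]
opening: 0.47
grip_force: 51.0
```

Request:
drive_tool(commands=[[1,-0.45,5,0,0,0,0],[1,-0.45,8,0.5,0,0,0],[1,-0.45,8.67,2,0,0,0],[1,-0.45,8.67,3.2,0,0,0],[1,-0.45,8.67,3.2,0,0,0]])

```text
time: 22.4
ee_pos: [608.2, 120.1, 170.5]
ee_rot: [-3.141, -0.003, 3.14]
contact_force: [-0.3, -0.8, -1.9]
opening: 0.465
grip_force: 51.0
```

Request:
drive_tool(commands=[[1,0,0,0,0,0,0],[1,0,0,0,0,0,0]])

```text
time: 22.65
ee_pos: [609.8, 120.8, 173.0]
ee_rot: [3.142, 0.001, 3.141]
contact_force: [0.2, 0.5, -1.1]
opening: 0.467
grip_force: 51.0
```

```bash
python3 st.py
```

```text
[ 0.26499053 -0.17301751 -1.82113806] [609.647574   121.10434974 172.91565491] [0.10826058 0.1976815  0.11874328] 22.9
```

Request:
drive_tool(commands=[[1,-0.09,-0.03,0.6,0,0,0],[1,-0.09,-0.03,1.1,0,0,0],[1,-0.09,-0.03,1.4,0,0,0],[1,-0.09,-0.03,1.7,0,0,0],[1,-0.09,-0.03,2.0,0,0,0]])

```text
time: 23.58
ee_pos: [610.3, 121.1, 152.3]
ee_rot: [-3.142, 0.0, -3.141]
contact_force: [-0.2, -0.6, -1.8]
opening: 0.469
grip_force: 51.0
```

```bash
python3 st.py
```

```text
[-0.16100128 -0.24361444 -1.66337241] [610.17962092 121.14658022 152.28763121] [0.09393672 0.01788057 0.22691036] 23.825
```

Request:
drive_tool(commands=[[1,0,-0.03,0.7,0,0,0],[1,0,-0.03,1.3,0,0,0],[1,0,-0.03,1.7,0,0,0],[1,0,-0.03,2.0,0,0,0],[1,0,-0.03,2.1,0,0,0]])

```text
time: 24.5
ee_pos: [610.1, 120.8, 131.4]
ee_rot: [-3.142, -0.0, -3.141]
contact_force: [-0.2, 0.4, -0.5]
opening: 0.465
grip_force: 51.2
```

Request:
drive_tool(commands=[[1,0,0,0.05,0,0,0],[1,0,0,0.1,0,0,0],[1,0,0,0.15,0,0,0],[1,0,0,0.15,0,0,0]])

```text
time: 25.0
ee_pos: [610.3, 120.9, 130.1]
ee_rot: [3.142, 0.0, -3.141]
contact_force: [-1.4, 0.1, 0.4]
opening: 0.467
grip_force: 51.3
```

```bash
python3 st.py
```

```text
[-0.87101343 -0.14051454  0.6675635 ] [610.29866355 120.85591428 130.05508462] [0.01092475 0.0113082  0.01400319] 25.25
```

Ring 3 is fully supported, so I release it and retreat.

Request:
drive_tool(commands=[[0.4,0,0,0,0,0,0],[0.4,0,0,0,0,0,0],[0.3,0,0,0,0,0,0],[0.3,0,0,-1,0,0,0],[0.3,0,0,-3,0,0,0]])

```text
time: 25.92
ee_pos: [609.8, 120.8, 160.2]
ee_rot: [-3.141, -0.001, -3.141]
contact_force: [-0.6, 0.7, -0.4]
opening: 0.7
grip_force: 0.0
```

Request:
drive_tool(commands=[[0.3,0,0,-3,0,0,0],[0.3,0,0,-7,0,0,0],[0.3,0,0,-7,0,0,0],[0.3,0,0,-7,0,0,0],[0.3,0,0,-7,0,0,0]])

```text
time: 26.55
ee_pos: [609.6, 120.8, 229.0]
ee_rot: [-3.141, -0.002, -3.141]
contact_force: [0.1, 0.6, -0.2]
opening: 0.701
grip_force: 0.0
```

Run:
```python
from h import *
s,f,C=wrist('w12');print(s['ee_pos'],s['contact_force'],s['time'])
g=f['frame'][0:240,200:440,::-1];cv2.imwrite('pics/d12.png',cv2.resize(g,None,fx=2.5,fy=2.5,interpolation=cv2.INTER_CUBIC))
```

```text
[609.61660729 120.78976498 228.97048072] [ 0.0895619   0.61422078 -0.16063936] 26.55
```

View pics/d12.png

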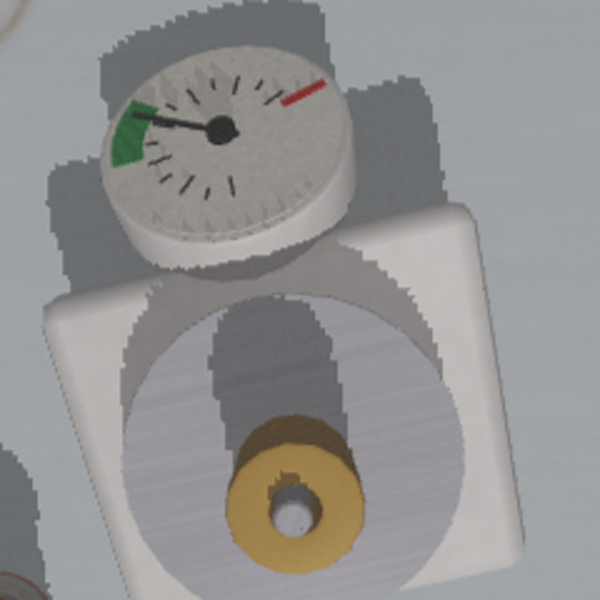

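The pointer tip at (135,117) lies in the green sector. The three rings are stacked flat at (295,508), with the pin standing inside them and the gripper clear.

```bash
python3 -c "
from station import r
print(r.finish_job())"
```

```text
the job is handed in; nothing more can be done
None
```

I threaded three rings onto the pin one at a time, each lowered and released lying flat; the pointer rests in the green sector, the spare ring and other things were not touched, and the job was handed in at about 27 s.

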